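# Index the parts carousel with its selector and fetch the spark plug

## Task

Turn the clicking selector knob on the sloped console until the carousel compartment that holds the spark plug stands in the opening of the clear hood, and let go so that the knob rests in its click. Then take the spark plug out through the opening and set it down, without dropping it, in the shallow steel tray on the bench. Leave the other parts in the carousel and do not disturb the wrench and the box of bolts.

Things in the scene. Friction and masses are not known exactly. Their poses are not given: they have to be found in the camera images.
- opening (a point): Centre of the clear hood's opening, on the carousel floor (143 mm above the bench: the unit stands on a pedestal). Fixed; x points from here to the hub, 80 mm away, z up. The opening is a 76 degree sector from the hub outwards, free upwards.
- carousel_unit: The fixed unit, same axes as the opening; origin on the bench under the hub. Five-compartment carousel, inner radius 129 mm, rim 28 and dividers 24 mm above its floor, hub 36 mm across; the two compartments opposite the opening each have a cradle of two parallel rubber ribs, 60 long, 4 high, 18 apart, centred 80 mm from the hub. Flat clear hood over all but the opening, top 40 mm above the floor.
- knob_grip (a point): Grip point of the black pointer knob, on its axis, 31 mm out from the console face, which slopes 30 degrees. z: the knob's axis, out of the face, leaning 30 degrees from vertical towards the robot. x: along the bar grip (52 long, 14 thick, its outer end 11 mm beyond this point, inner end 23 mm behind it, on a disc of 48 diameter), to the pointer's nose (white line). Turns with the knob.
- selector (a joint): Angle of the knob, rad: 0 at the start, grows counterclockwise seen facing it, end stops at +-2.75. The carousel is geared 1:1 to it: turns equally, counterclockwise from above as it grows. It clicks every 72 degrees (1.257): 0, +-1.257, +-2.513, with up to about 0.1 N m, and springs into the nearest click if let go.
- plug_mid (a point): Middle of the spark plug: lies on its side, 73 mm long along its y axis, 21 mm across the hexagon (widest, 3 to 15 mm from the middle towards -y), 12 to 14 mm at the ends, about 21 high; this point is 11 mm above what it lies on. Starts in one of the two compartments opposite the opening (two clicks left or right), in a rib cradle that keeps it from rolling away; it may turn about y.
- bearing_mid (a point): Middle of the bearing (52 mm across, 15 high) in the other of those two compartments. It stays in the carousel, as does a second bearing in the compartment on the right of the opening.
- second_bearing: Second bearing, 52 mm across, 15 high, in the carousel; origin under its centre.
- steel_tray: Shallow fixed steel tray, 100 (x) x 140 (y) mm outside, walls 3 thick, rim 18 above the bench, floor 3 thick; origin under its centre.
- wrench_10: Combination wrench, 135 mm long, lying near the bench's front edge; bystander. Origin under its centre.
- bolt_box: Small cardboard box of bolts, 65 x 85 x 45 mm high, at the front edge below the carousel; bystander. Origin under its centre.
- spark_plug: The same spark plug; origin under its middle, 9.5 mm below plug_mid, same axes.

How it is judged:
By the outcome, as a careful person would: the job done as asked, in the order asked, and still so for the second after the job is handed in, with the robot touching nothing.
It also fails if it takes over 72 s, if anything falls off the work surface, if the arm or the gripper's body presses on something with over 40 N, if the wrist force passes 120 N, or if a joint passes its speed limit or range.

## Robot

A 6-joint arm with a two-finger parallel gripper is mounted at the origin on a cart in front of the work surface, level with it; the furniture and walls round the work are solid. World frame = base frame: x ahead of the robot, y to its left, z up, the work surface at z = 0. Lengths are in m, angles in degrees, forces in N, time in s.
With the tool pointing down it reaches from about 0.375 to 0.75 m from the base axis. Payload 9 kg.
Tool frame: the origin (TCP) lies where the fingers leave the gripper's body, on its centre line; the fingertips stand 73 mm ahead of it and the grasp point (between the pads) lies 54 mm ahead of it (robot.tip_reach is the distance from the TCP to the fingertips, in m); z points along the fingers, y is the line along which they close (so a half turn about z gives the same grasp; the last joint's range is limited). The gripper opens to 85 mm and grips with 20 to 120 N. Pads are 22 mm wide; open, the fingers measure 114 mm over their backs; the gripper's body (76 mm by 85 mm) begins 54 mm behind the grasp point. The pads swing forward as they close: fully open they stand 13 mm farther back than shut.
Start: joints at [53.016, 5.964, 5.575, 89.605, 0, 77.527], TCP at [0.249, 0.546, 0.304] pointing down, gripper open.
Joint ranges: [-171.21, 171.21], [-48.23, 106.86], [-62.78, 66.21], [-105.2, 120.99], [-86.42, 89.51], [-180, 180]. Speed limits (degrees/s): [127.2, 127.2, 147.25, 180, 180, 180].

## Interface

Orientations are given as [roll, pitch, yaw] about the fixed x, y, z axes, in that order (R = Rz(yaw) Ry(pitch) Rx(roll)).
In Python, from plant import robot gives the robot as it stands. Calls block until the motion is done:
- robot.move_pose(position, orientation): joint-space move of the TCP to a pose.
- robot.line_to(position, vel=0.15, rotation=None, guard=None): straight line of the TCP; rotation=None keeps the orientation; vel is the mean speed in m/s. With guard (N) it stops when the force on the tool has changed by that much, and returns True; else False.
- robot.goto_joints(angles): joint-space move.
- robot.set_gripper(opening): finger opening in m; the grip force is fixed at half the most; returns when the fingers have stopped.
- robot.pause(seconds).
- robot.ik(position, orientation): joint angles nearest the present ones, or None.
- robot.observe(): the state.
- robot.grab_frame(name): name is "scene" or "top"; returns the picture (400x640x3 uint8, blue, green, red); there is no depth.
- robot.get_calibration(name): a dict with "vertical_fov" (degrees; the focal length in pixels is half the picture's height over the tangent of half this angle, whatever the lens; pixels are square), "cx", "cy" (the principal point, pixels), "k1" (the pictures are not rectified: a ray, as slopes to the right and down, at radius r is drawn at 1 + k1 r^2 times it, then the intrinsics apply), "rvec" (rotation vector, rad) and "tvec" (3), from world to camera coordinates, as OpenCV has them. Camera axes: x right, y down, z forward; pixel columns grow to the right and rows downward; lengths in m; the calibration is good to about 2 mm. A picture is of the moment at which its call begins. get_calibration takes no time and is no camera call.
A pose or a line that the arm cannot do raises robot.IKError and nothing moves.
- robot.job_done(): hands the job in; it is judged then, once.
The state is a dict: "time": time; "q": joint angles; "qvel": joint speeds; "joint_torque": joint torques, N m; "tool_pos": TCP position; "tcp_rot": TCP orientation; "ft_force": force on the tool from outside, world axes, zero at the start; "torque": the same for the moment, N m; "gripper_width": finger opening in m; "gripper_force": force on a finger pad.
Only numpy, scipy, OpenCV 4.12 (cv2) and the standard library are available. Lean on these libraries where they do the work, as an engineer would, in place of code of your own. Each camera call takes 0.05 s, during which the arm holds its last target. There are 200 camera calls.

## Working session

There is one attempt and no reset: what is moved stays moved. The work goes in short steps, each a Python script; the robot and the scene stay as the last script left them, time stands still between calls to the robot, and variables do not carry over. Pictures are saved under pics/ and viewed, at most 11 in all, crops included, and the job is handed in when it is done.

```bash
ls; mkdir -p pics
python3 - <<'E'
from plant import robot
import cv2
for n in("scene","top"):
    cv2.imwrite(f"pics/{n}0.png",robot.grab_frame(n)); print(n,robot.get_calibration(n))
print(robot.observe())
E
```

```text
pics
scene {'vertical_fov': 48.885125166174845, 'cx': 318.4268686993959, 'cy': 203.20326574007098, 'k1': -0.06015477717981005, 'rvec': array([ 1.97825859, -0.77347436,  0.47985729]), 'tvec': array([-0.40366825,  0.29446935,  1.11391058])}
top {'vertical_fov': 43.794024067727335, 'cx': 317.99197736889755, 'cy': 194.8704359224362, 'k1': 0.016782928149451863, 'rvec': array([ 2.19573437, -2.21632619,  0.07219157]), 'tvec': array([-0.01079193,  0.52517741,  1.56773043])}
{'time': 0.1, 'q': array([5.30172285e+01, 5.99570496e+00, 5.53161407e+00, 8.96050610e+01,
       6.77926535e-04, 7.75288007e+01]), 'qvel': array([-0.04058086, -0.15043697,  0.16471547, -0.09903789, -0.00685489,
        0.0888194 ]), 'joint_torque': array([ 6.43148931e-03, -5.58208823e+01,  5.04719639e+01,  1.31136316e-02,
       -2.80979020e-04, -7.55051531e-06]), 'tool_pos': array([0.24876269, 0.54576492, 0.3031958 ]), 'tcp_rot': array([-1.79932626e+02, -1.55951931e-02,  1.55488418e+02]), 'ft_force': array([0.04213629, 0.5162396 , 0.32522282]), 'torque': array([-0.01749824, -0.02876393,  0.0289465 ]), 'gripper_force': 0.0, 'gripper_width': 0.08578204166490103}
```

View pics/scene0.png

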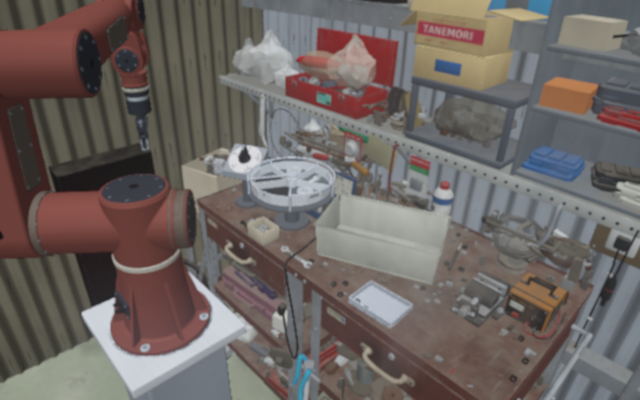

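View pics/top0.png

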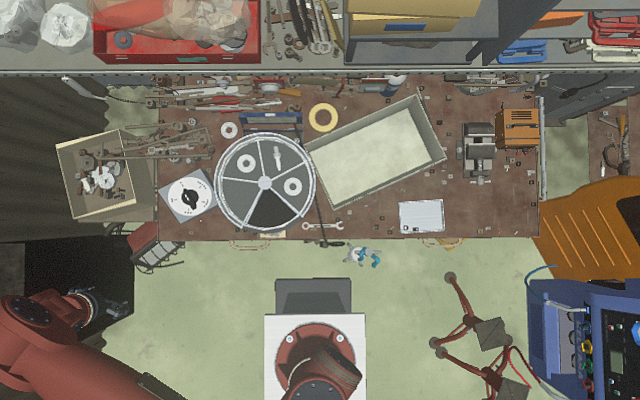

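The scene picture shows the console and the carousel at the left, a bin in the middle and the tray at (380,303). In the top view the knob is near (190,198), the hub at (265,182), the plug near (277,155), the bearings at (237,172) and (293,186), and the tray at (422,215).

```bash
cat > h.py <<'E'
import numpy as np,cv2
from plant import robot
def cal(n):
    c=robot.get_calibration(n);f=200/np.tan(np.radians(c['vertical_fov']/2))
    return c,f,cv2.Rodrigues(c['rvec'])[0],np.array(c['tvec'])
def ray(n,u,v):
    c,f,R,t=cal(n);d=np.array([(u-c['cx'])/f,(v-c['cy'])/f]);s=d.copy()
    for _ in range(20): s=d/(1+c['k1']*(s@s))
    return -R.T@t,R.T@np.array([*s,1])
def onplane(n,u,v,z):
    o,d=ray(n,u,v);return o+d*(z-o[2])/d[2]
def onface(n,u,v,p,nn):
    o,d=ray(n,u,v);return o+d*((p-o)@nn)/(d@nn)
def proj(n,P):
    c,f,R,t=cal(n);p=R@np.array(P)+t;s=p[:2]/p[2];s=s*(1+c['k1']*(s@s));return s*f+[c['cx'],c['cy']]
E
python3 - <<'E'
from h import *
a=cv2.imread("pics/top0.png")[125:245,155:325]
cv2.imwrite("pics/c0.png",cv2.resize(a,None,fx=4.7,fy=4.7,interpolation=cv2.INTER_CUBIC)[:600,:800])
a=cv2.imread("pics/scene0.png")[130:250,190:350]
cv2.imwrite("pics/c1.png",cv2.resize(a,None,fx=5,fy=5,interpolation=cv2.INTER_CUBIC))
print(onplane("top",265,182,.179),onplane("top",277,155,.154))
for c in((400,200),(443,200),(445,232),(402,233)):print(onplane("top",*c,.018))
E
```

```text
[0.55506999 0.13741589 0.179     ] [0.63505431 0.10453812 0.154     ]
[ 0.50619375 -0.27554211  0.018     ]
[ 0.50495971 -0.41229487  0.018     ]
[ 0.40359439 -0.41639892  0.018     ]
[ 0.40176476 -0.28001371  0.018     ]
```

View pics/c0.png

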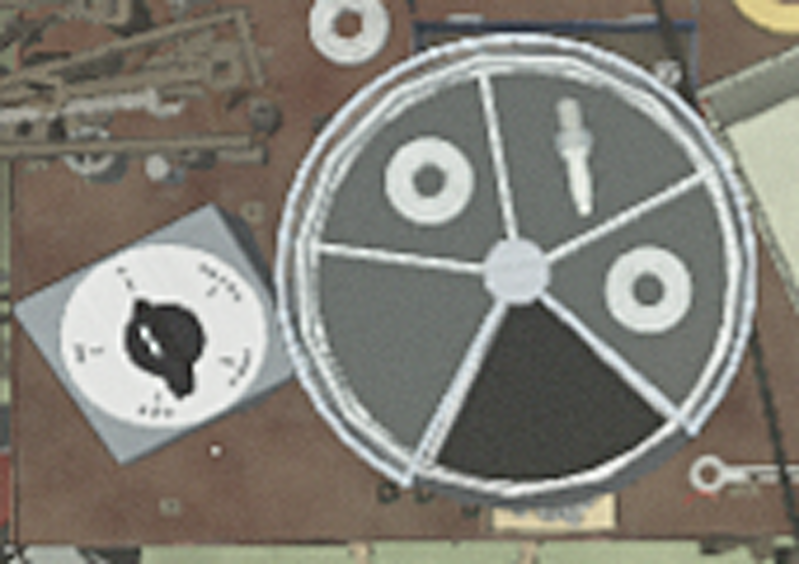

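View pics/c1.png

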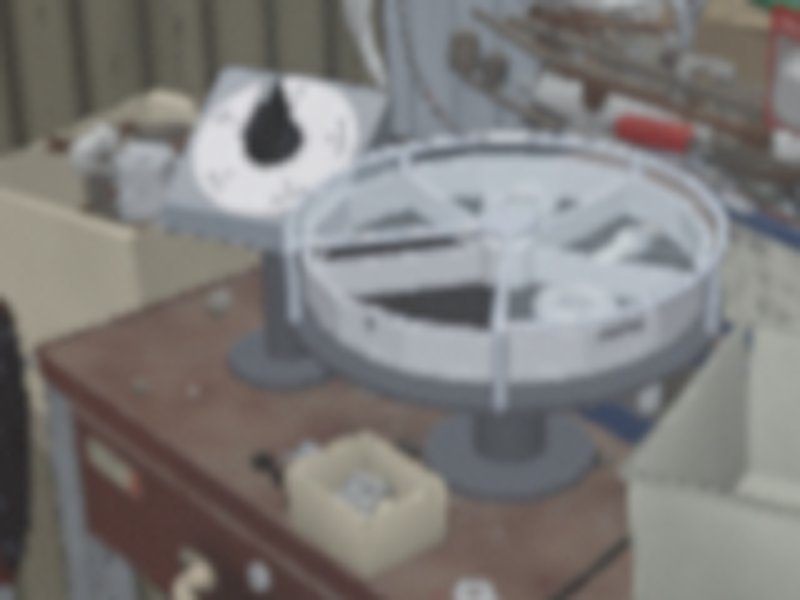

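In the crops, the dial centre is at about (164,335) in the top crop. The bar runs up the slope with its nose at the upper left. The hub is at (515,270) and the plug at (573,155), about 143° clockwise to the opening. So the knob must turn -144° (selector -2.513). In the scene crop the dial ellipse is centred near (275,147).

Run:
```python
from h import *
def dial(n,x0,y0,w,h,thr):
    im=cv2.imread(f"pics/{n}0.png")[y0:y0+h,x0:x0+w];m=(im.min(2)>thr).astype(np.uint8)
    cs,_=cv2.findContours(m,cv2.RETR_EXTERNAL,cv2.CHAIN_APPROX_NONE);c=max(cs,key=cv2.contourArea)
    e=cv2.fitEllipse(cv2.convexHull(c));print(n,e,cv2.contourArea(c),"px",e[0][0]+x0,e[0][1]+y0);return e[0][0]+x0,e[0][1]+y0
a=dial("top",158,170,56,50,190);b=dial("scene",226,143,37,33,190)
o1,d1=ray("top",*a);o2,d2=ray("scene",*b)
s=np.linalg.lstsq(np.c_[d1,-d2],o2-o1,rcond=None)[0];p,q=o1+s[0]*d1,o2+s[1]*d2
D=(p+q)/2;print("dial",D,"gap",p-q)
# console face front/back edge directions from corners (top crop)
C=lambda x,y:(x/4.7+155,y/4.7+125)
z=D[2]
print("cam",o1,o2)
for k,c in dict(BL=(15,310),FL=(122,462),FR=(290,375),BR=(210,206)).items(): print(k,onplane("top",*C(*c),z))
# front edge (horizontal): yaw of slope
psi=np.arctan2(*(lambda v:(v[1],v[0]))(onplane("top",*C(290,375),z)-onplane("top",*C(122,462),z)))
print("front edge dir deg",np.degrees(psi))
yaw=psi-np.pi/2 if np.cos(psi-np.pi/2)<0 else psi+np.pi/2
n=np.array([.5*np.cos(yaw),.5*np.sin(yaw),.866]);print("n",n,np.degrees(yaw))
G=D+.031*n;print("grip",G)
# nose direction: bar tips on outer plane; white line
for nm,u in dict(upL=(142,300),lowR=(183,395)).items():
    print(nm,[onface("top",*C(*u),D+k*n,n)-D-k*n for k in(.008,.042)])
print("nose scene",onface("scene",190+278/5,130+82/5,D+.042*n,n)-D-.042*n)
print("hub",onplane("top",*C(515,270),.179),proj("top",G),proj("scene",G))
```

```text
top ((31.311832427978516, 26.00498390197754), (38.421669006347656, 43.57233810424805), 87.32013702392578) 1276.5 px 189.31183242797852 196.00498390197754
scene ((18.57567024230957, 15.827112197875977), (25.165586471557617, 33.75639724731445), 68.10751342773438) 419.0 px 244.57567024230957 158.82711219787598
dial [0.518797   0.35050515 0.17588754] gap [-0.00294392  0.00215845  0.00037678]
cam [0.45012938 0.01296265 1.59088717] [-0.28634444 -0.86237461  0.8153367 ]
BL [0.53240557 0.43904695 0.17588754]
FL [0.4404347  0.37483735 0.17588754]
FR [0.49173982 0.27448117 0.17588754]
BR [0.59432417 0.32255347 0.17588754]
front edge dir deg -62.92250633370789
n [-0.44519584 -0.22759759  0.866     ] -152.92250633370787
grip [0.50499593 0.34344963 0.20273354]
upL [array([0.02128463, 0.00948615, 0.01343516]), array([0.03420421, 0.00836525, 0.01978231])]
lowR [array([-0.03465663, -0.00720191, -0.01970915]), array([-0.0203014 , -0.00789454, -0.01251141])]
nose scene [0.02305963 0.00152496 0.01225535]
hub [0.55380883 0.13862726 0.179     ] [189.93787458 199.97995497] [241.51010797 153.41558669]
```

```bash
cat >> h.py <<'E'
from scipy.spatial.transform import Rotation as Ro
yaw=np.radians(-152.9)
n=np.array([.5*np.cos(yaw),.5*np.sin(yaw),.866])
G=np.array([.505,.3434,.2027])
u=np.array([-.866*np.cos(yaw),-.866*np.sin(yaw),.5])
def rot(x,z):
    z=z/np.linalg.norm(z);x=x-z*(x@z);x=x/np.linalg.norm(x)
    return Ro.from_matrix(np.c_[x,np.cross(z,x),z]).as_euler('xyz',degrees=True)
def turned(deg): return Ro.from_rotvec(n/np.linalg.norm(n)*np.radians(deg)).apply(u)
E
python3 - <<'E'
from h import *
for s in(1,-1):
  for a in(0,-72,-146):
    print(s,a,robot.ik(G+n*.054,rot(s*turned(a),-n)))
  print(robot.ik(G+n*.154,rot(s*turned(0),-n)))
E
```

```text
1 0 [ 20.35246962 -30.18069746 -36.78462649  53.56748783   3.36798548
 174.14976095]
1 -72 [  20.35246962  -30.18069746  -36.78462649   53.56748783    3.36798548
 -113.85023905]
1 -146 [ 20.35246962 -30.18069746 -36.78462649  53.56748783   3.36798548
 -39.85023905]
[ 19.51300161 -39.05734653 -33.54367176  65.73062229   3.78525884
 173.41992204]
-1 0 [ 20.35246962 -30.18069746 -36.78462649  53.56748783   3.36798548
  -5.85023905]
-1 -72 [ 20.35246962 -30.18069746 -36.78462649  53.56748783   3.36798548
  66.14976095]
-1 -146 [ 20.35246962 -30.18069746 -36.78462649  53.56748783   3.36798548
 140.14976095]
[ 19.51300161 -39.05734653 -33.54367176  65.73062229   3.78525884
  -6.58007796]
```

Run:
```python
from h import *
R=rot(-u,-n)
robot.move_pose(G+n*.16,R); robot.set_gripper(.05)
print(robot.line_to(G+n*.057,vel=.1,guard=8))
cv2.imwrite("pics/s1.png",robot.grab_frame("scene"));cv2.imwrite("pics/t1.png",robot.grab_frame("top"))
s=robot.observe();print(s['time'],s['tool_pos']-(G+n*.057),s['ft_force'],s['q'])
a=cv2.imread("pics/s1.png")[120:220,190:323];b=cv2.imread("pics/t1.png")[150:250,140:273]
f=lambda a:cv2.resize(a,(400,300),interpolation=cv2.INTER_CUBIC)
cv2.imwrite("pics/c2.png",np.hstack([f(a),f(b)]))
```

```text
False
3.1417 [1.87377099e-04 6.17116000e-05 9.54689532e-04] [ 0.37154312 -0.21526245 -0.24256838] [ 20.32966678 -30.5554652  -36.70066216  53.94990448   3.37824025
  -5.86951001]
```

View pics/c2.png

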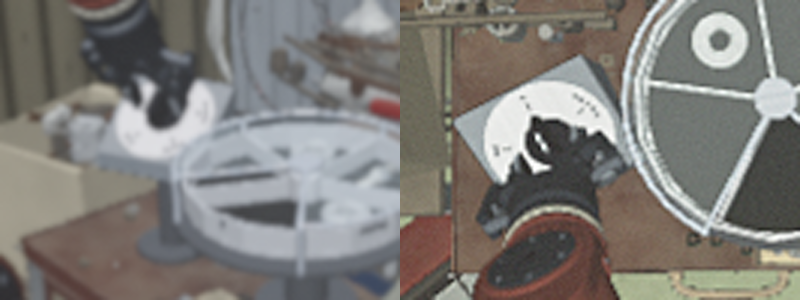

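The fingers straddle the knob, which is at about (535,140) in the right half. I'll close the gripper and turn the knob.

Run:
```python
from h import *
robot.set_gripper(0.0)
s=robot.observe();print(s['time'],s['gripper_width'],s['gripper_force'],s['ft_force'],s['torque'])
q0=np.array(s['q'])
if .01<s['gripper_width']<.018:
  q=q0.copy()
  for d in(36,72,108,144):
    q[5]=q0[5]+d; robot.goto_joints(q); s=robot.observe();print(d,s['time'],s['gripper_width'],s['ft_force'].round(1),s['torque'].round(2))
cv2.imwrite("pics/t2.png",robot.grab_frame("top"))
a=cv2.imread("pics/t2.png")[125:245,155:325]
cv2.imwrite("pics/c3.png",cv2.resize(a,None,fx=4.7,fy=4.7,interpolation=cv2.INTER_CUBIC)[:600,:800])
```

```text
3.5583 0.013356469219903353 59.25135791301727 [-3.68378178 -3.34791441  3.87548321] [-0.51135604  0.71715695 -0.08105814]
36 4.2083 0.012945298054545492 [-1.7  0.6  2.1] [-0.06  0.59  0.1 ]
72 4.8583 0.013032946172896668 [-1.3  2.8  2. ] [0.33 0.44 0.27]
108 5.5083 0.013248522046622451 [2.3 4.7 0.9] [0.74 0.07 0.39]
144 6.1583 0.012541760669231246 [ 2.5  4.8 -0.3] [ 0.72 -0.05  0.25]
```

View pics/c3.png

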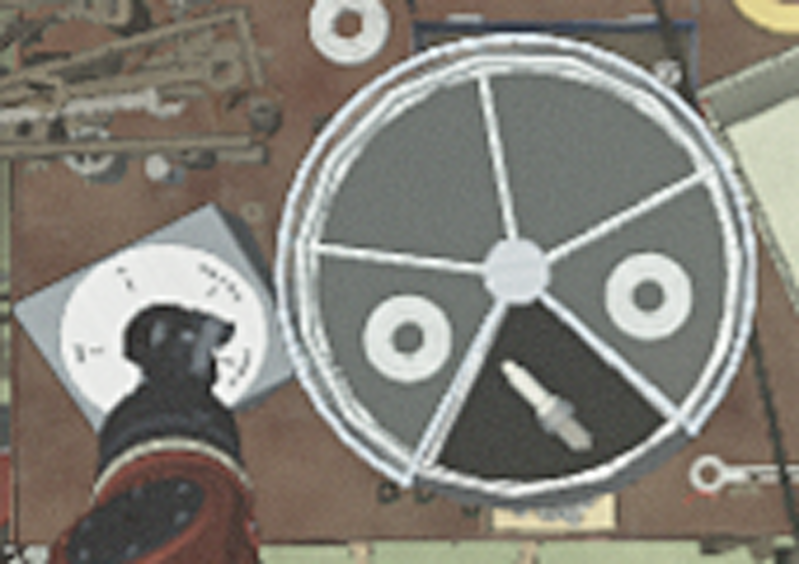

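The plug compartment now stands in the opening. The plug's ends are at crop (503,362) and (590,448), with its hexagon near (556,412). I'll release the knob, back off and measure the plug.

Run:
```python
from h import *
robot.set_gripper(.05)
p=np.array(robot.observe()['tool_pos']); robot.line_to(p+n*.11,vel=.15)
s=robot.observe();print(s['time'],s['ft_force'],s['q'])
robot.pause(.3)
im=robot.grab_frame("top");cv2.imwrite("pics/t3.png",im)
x0,y0=245,192;c=im[y0:y0+35,x0:x0+55]
m=(c.min(2)>75).astype(np.uint8)
k,l,st,ce=cv2.connectedComponentsWithStats(m)
for i in range(1,k):print(i,st[i],ce[i]+[x0,y0])
C=lambda x,y:(x/4.7+155,y/4.7+125)
A=onplane("top",*C(503,362),.154);B=onplane("top",*C(590,448),.154);H=onplane("top",*C(556,412),.157)
print(A,B,np.linalg.norm(A-B),(A+B)/2,H,np.degrees(np.arctan2(*(B-A)[[1,0]])))
g=cv2.resize(im[165:240,215:315],(800,600),interpolation=cv2.INTER_CUBIC)
cv2.imwrite("pics/c4.png",g)
```

```text
7.5333 [ 0.37849249 -0.53460649 -0.02654557] [ 19.36351244 -39.90990009 -32.93927851  67.24885214   3.84047269
 137.29666364]
1 [  0   0  18  35 362] [250.59668508 205.14640884]
2 [ 28   0  27  35 501] [290.71656687 206.93413174]
3 [ 16   9  20  20 146] [271.17123288 211.32191781]
4 [30 11  1  1  1] [275. 203.]
5 [35 19  1  1  1] [280. 211.]
6 [45 20  1  1  1] [290. 212.]
[0.49914073 0.14846193 0.154     ] [0.4459269  0.09549324 0.154     ] 0.075082582436586 [0.47253382 0.12197758 0.154     ] [0.46813682 0.11595892 0.157     ] -135.13227904450605
```

View pics/c4.png

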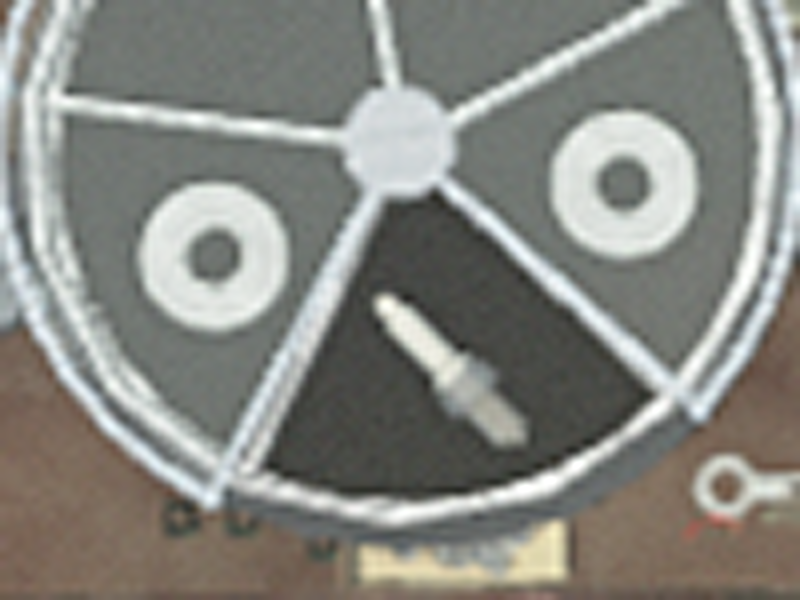

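The plug is clear in the crop. Its ends are at (378,300) and (520,437), the hexagon is at (468,385), and the rim's inner edge is at y≈492 below it. Both bearings are still in place. I'll go in with a narrow opening.

```bash
cat >> h.py <<'E'
P=lambda x,y:onplane("top",x/8+215,y/8+165,.154)
A,B=P(378,300),P(520,437);M=(A+B)/2;d=(B-A)/np.linalg.norm(B-A);g=M+.006*d
Z=np.array([0,0,-1.])
E
python3 - <<'E'
from h import *
print(M,g,np.linalg.norm(A-B),robot.tip_reach)
for s in(1,-1):
    print(robot.ik([g[0],g[1],.22],rot(s*d,Z)),robot.ik([g[0],g[1],.36],rot(s*d,Z)))
    for t in(1,-1):print('  place',robot.ik([.454,-.346,.09],rot(np.array([0,t,0.]),Z)))
s=-1 if abs(robot.ik([g[0],g[1],.3],rot(d,Z))[5])>abs(robot.ik([g[0],g[1],.3],rot(-d,Z))[5]) else 1
R=rot(s*d,Z);print('s',s)
robot.move_pose([g[0],g[1],.33],R); robot.set_gripper(.031)
cur=robot.observe();print(cur['time'],cur['gripper_width'],robot.tip_reach,cur['q'])
robot.line_to([g[0],g[1],.262],vel=.1)
im=robot.grab_frame("top");cv2.imwrite("pics/t4.png",im);sc=robot.grab_frame("scene")
f=lambda a:cv2.resize(a,(400,300),interpolation=cv2.INTER_CUBIC)
cv2.imwrite("pics/c5.png",np.hstack([f(im[165:240,215:315]),f(sc[135:225,230:350])]))
E
```

```text
[0.47284629 0.12241056 0.154     ] [0.46864534 0.11812664 0.154     ] 0.07114839600426241 0.0726
[ -1.40721001 -14.74168543 -22.88164781  81.86003762   0.
 -46.96740478] [ -1.40721001 -13.15902281  -6.94175217  96.21727064   0.
 -46.96740478]
  place [-50.43459583   5.31342926 -17.61502243  67.07154831   0.
  39.56540417]
  place [ -50.43459583    5.31342926  -17.61502243   67.07154831    0.
 -140.43459583]
[ -1.40721001 -14.74168543 -22.88164781  81.86003762   0.
 133.03259522] [ -1.40721001 -13.15902281  -6.94175217  96.21727064   0.
 133.03259522]
  place [-50.43459583   5.31342926 -17.61502243  67.07154831   0.
  39.56540417]
  place [ -50.43459583    5.31342926  -17.61502243   67.07154831    0.
 -140.43459583]
s 1
10.9167 0.030958412687907333 0.0726 [-1.40040837e+00 -1.40028894e+01 -1.08142435e+01  9.31809969e+01
  4.94936498e-04 -4.69628517e+01]
```

View pics/c5.png

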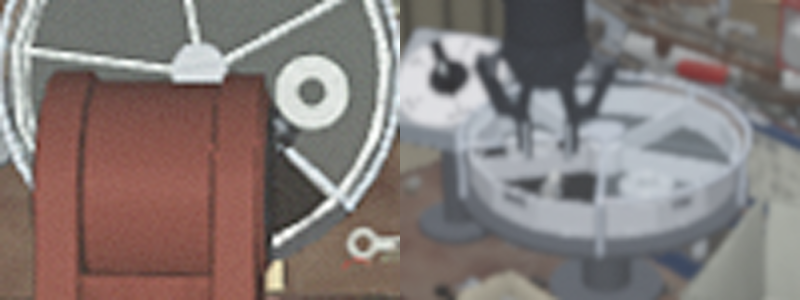

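The fingers hang over the plug (scene half, tips at about (530,150) and (572,150), plug near (552,180)). I'll descend with a guard.

Run:
```python
from h import *
hit=robot.line_to([g[0],g[1],.2205],vel=.06,guard=6)
s=robot.observe();print(hit,s['tool_pos'],s['ft_force'])
if not hit:
    robot.set_gripper(0.0);s=robot.observe();print(s['gripper_width'],s['gripper_force'],s['ft_force'],s['tool_pos'])
    if s['gripper_width']>.008:
        robot.line_to([g[0],g[1],.25],vel=.06);robot.line_to([g[0],g[1],.38],vel=.15)
        s=robot.observe();print(s['time'],s['gripper_width'],s['gripper_force'],s['ft_force'])
        im=robot.grab_frame("scene");t=robot.grab_frame("top")
        f=lambda a:cv2.resize(a,(400,300),interpolation=cv2.INTER_CUBIC)
        cv2.imwrite("pics/c6.png",np.hstack([f(t[165:240,215:315]),f(im[90:210,230:390])]))
```

```text
False [0.46878792 0.11812931 0.22081133] [ 0.31598797 -0.18343509 -0.40805177]
0.01879919386440318 58.66484463214874 [ 0.22144602 -0.78618628  4.84537811] [0.46906567 0.11810105 0.22128303]
14.6167 0.01834474009524428 58.643234968185425 [ 0.39974443  0.51088203 -0.44393787]
```

View pics/c6.png

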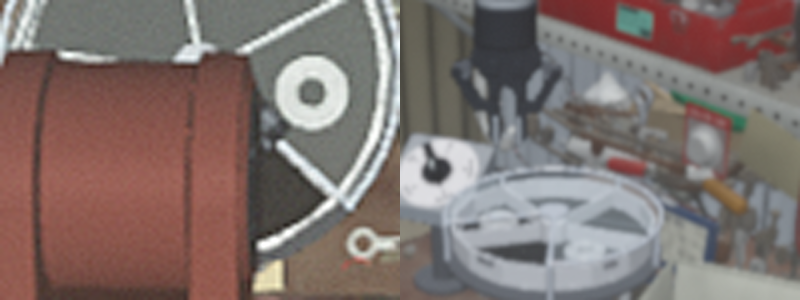

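The plug is held in the fingers (scene half, around (508,135)), and the opening is empty. Next I carry it to the tray.

Run:
```python
from h import *
T=rot(np.array([0,1.,0]),Z)
robot.move_pose([.454,-.342,.36],T)
s=robot.observe();print(s['time'],s['gripper_width'],s['ft_force'])
robot.line_to([.454,-.342,.11],vel=.15)
hit=robot.line_to([.454,-.342,.0775],vel=.03,guard=4)
s=robot.observe();print(hit,s['time'],s['tool_pos'],s['ft_force'],s['gripper_width'])
im=robot.grab_frame("scene");cv2.imwrite("pics/c7.png",cv2.resize(im[230:350,320:480],(800,600),interpolation=cv2.INTER_CUBIC))
```

```text
16.4 0.01864682656743892 [-0.29484126 -0.04425592  0.03785187]
True 19.1 [ 0.45385693 -0.34183557  0.08125741] [-0.92014106  0.7614988   5.79486807] 0.018673972914041964
```

View pics/c7.png

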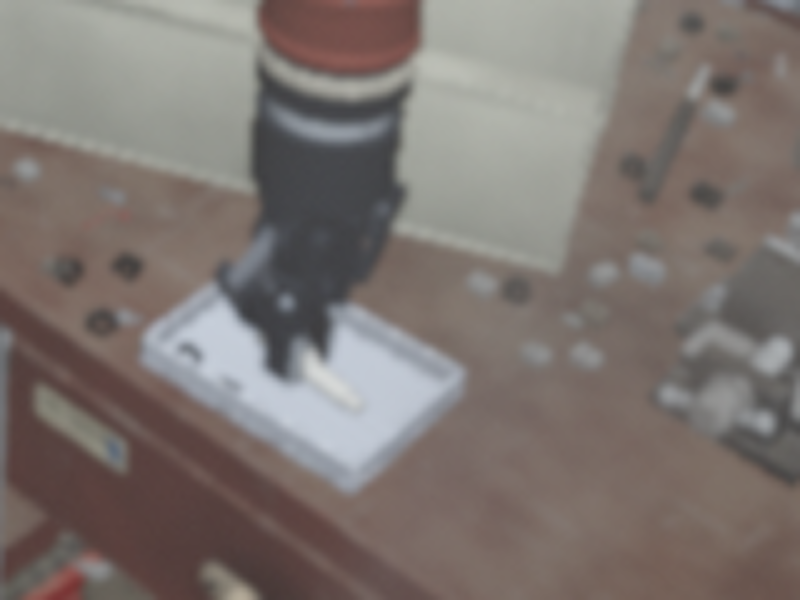

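The plug rests on the tray floor, lying inside the tray with its tip at (360,405). I'll release it, retreat and check.

Run:
```python
from h import *
robot.set_gripper(.034)
robot.line_to([.454,-.342,.13],vel=.06);robot.line_to([.454,-.342,.3],vel=.2)
q=np.array(robot.observe()['q']);q[0]=-85;robot.goto_joints(q);robot.pause(.5)
s=robot.observe();print(s['time'],s['gripper_width'],s['ft_force'])
t=robot.grab_frame("top");cv2.imwrite("pics/t5.png",t)
f=lambda a:cv2.resize(a,(400,300),interpolation=cv2.INTER_CUBIC)
cv2.imwrite("pics/c8.png",np.hstack([f(t[135:255,165:325]),f(t[180:255,370:470])]))
```

```text
23.2083 0.03411954784075251 [-0.16849377  0.17785502 -0.2706916 ]
```

View pics/c8.png

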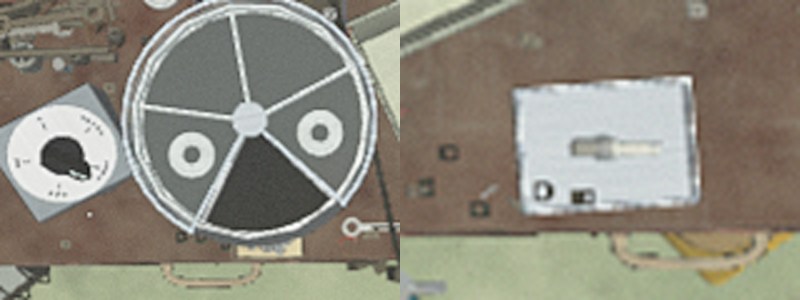

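The plug lies in the tray at (615,148) in the right half. The carousel is in its click, and the bearings, wrench and box haven't moved.

```bash
python3 -c "
from plant import robot
print(robot.job_done())"
```

```text
the job is handed in; nothing more can be done
None
```

The job is handed in at about 23 s of the 72 s allowed: the knob rests in its click at two clicks clockwise, the spark plug lies in the steel tray, and the last picture shows the bearings, wrench and bolt box undisturbed.

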